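Reset the stage controller at its sunken key

TASK

Reset the microscope stage controller: with the fingertips, push the sliding black hood fully aside to uncover the round well, reach down into that well and press the sunken round key fully in, let the key come back up, then push the hood fully home again over the round well. Do not press the square key in the other well. This is fingertip work only: do not pick up, push or knock away any of the small things standing round the controller.

Things in the scene. Friction and masses are not known exactly. Their poses are not given: they have to be found in the camera images.
- console: Low controller box fixed to the bench, grey with an aluminium deck, 150 (x) x 240 (y) x 60 mm. Origin: centre of its underside; x to its back (away from the robot at yaw 0), y to its left, z up. Flat deck at z = 60 mm with two wells at y = +40 (round) and -40 (square). Steel rails along y at x = +/-56 mm (7 mm high, end stops 8 mm high at y = +/-94); between them the deck is open at both ends.
- hood (a joint): Slide (m) of the black hood, a block 100 (x) x 94 (y) x 16 mm, underside 1.5 mm over the deck. 0 = home at its stop, centred over the round well (start: 0 to 0.012). Grows as it slides to console -y, to the stop at 0.080, centred over the square well, the round well then fully open. Takes 3 N plus 15 N per m/s, stays where left; cannot be lifted, too broad to grip: push its left or right end face.
- hood_left (a point): Middle of the hood's left (console +y) end face, 9.5 mm above the deck; axes as the console's. Push here, towards console -y, to open.
- hood_right (a point): Middle of the hood's right (console -y) end face, 9.5 mm above the deck; axes as the console's. Push here, towards console +y, to close.
- round_well (a point): Centre of the mouth of the round well, level with the deck; axes as the console's. 50 mm diameter, 30 mm deep, straight down; the white round key stands in its middle, top 20 mm below the deck.
- square_well (a point): Centre of the mouth of the square well, level with the deck; axes as the console's. 46 x 46 mm, 30 mm deep; the white square key stands in its middle, top 20 mm below the deck.
- round_key (a joint): How far (m) the round key, 30 mm diameter, is pressed down: 0 up, 0.006 fully in at its stop. Spring: starts to move at about 2 N, 6 N at the stop. Its top is 20 mm below the deck when up.
- square_key (a joint): How far (m) the square key, 28 x 28 mm, is pressed down: 0 up, 0.006 fully in; same spring. Not to be pressed. At the start the hood leaves this well open (it overlaps the edge by 2 mm at most).
- collet_0: Loose steel spring collet, 25 mm diameter, 30 mm high, standing near the console. Origin at the centre of its underside. Bystander.
- sample_jar: Loose small jar with a black screw lid, 36 mm diameter, 40 mm high. Origin at the centre of its underside. Bystander.
- loupe: Loose black eye loupe, 40 mm diameter, 38 mm high. Origin at the centre of its underside. Bystander.
- part_c: Loose pale block, 22 x 50 x 22 mm, near the console's right end. Origin at the centre of its underside. Bystander.
- dish_a: Loose clear round dish, 62 mm diameter, 16 mm high, near the console's left end. Origin at the centre of its underside. Bystander.
- tweezers_black: Loose black tweezers, 127 mm long, 9 mm high, lying behind the console. Origin at the centre of the underside. Bystander.

How it is judged (in metres and radians):
On the way, in this order (a step that is already met when the one before it is completed fails the run):
1. the hood is pushed aside, at least 70 mm of its 80 mm travel (value of joint hood above 0.07 m), for 0.1 s.
2. the round key is pressed in, at least 4.5 mm of its 6 mm (value of joint round_key above 0.0045 m), for 0.1 s.
3. the key has come back up and the hood is pushed home again, within 7 mm of its stop (value of joint hood below 0.007 m and value of joint round_key below 0.0015 m), for 0.2 s.
At the end, for the whole second after the job is handed in: The hood is home over the round well (within 7 mm of its stop) after the round key was pressed, both keys are up (within 1.5 mm), and no bystander lies more than 20 mm from where it stood (all of step 3 and value of joint square_key below 0.0015 m and distance of each of collet_0, sample_jar, loupe, part_c, dish_a, tweezers_black from where it was at the start of the episode below 0.02 m); the robot touches nothing.
It fails at once if the square key is pressed (more than 2 mm) (value of joint square_key above 0.002 m).
It fails at once if a bystander is lifted, carried or shoved more than 20 mm (distance of any of collet_0, sample_jar, loupe, part_c, dish_a, tweezers_black from where it was at the start of the episode above 0.02 m).
It also fails if it takes over 42 s, if anything falls off the work surface, if the arm or the gripper's body presses on something with over 40 N, if the wrist force passes 120 N, or if a joint passes its speed limit or range.

ROBOT

A 6-joint arm with a two-finger parallel gripper is mounted at the origin on a cart in front of the work surface, level with it; the furniture and walls round the work are solid. World frame = base frame: x ahead of the robot, y to its left, z up, the work surface at z = 0. Lengths are in mm, angles in rad, forces in N, time in s.
With the tool pointing down it reaches from about 350 to 1000 mm from the base axis. Payload 7.1 kg.
Tool frame: the origin (TCP) lies at the very end of the fingers, on their centre line; the grasp point (between the pads) lies 19 mm behind it (r.pinch_z is the distance from the TCP to the grasp point, in mm); z points along the fingers, y is the line along which they close (so a half turn about z gives the same grasp; the last joint's range is limited). The gripper opens to 85 mm and grips with 20 to 120 N. Pads are 22 mm wide; open, the fingers measure 114 mm over their backs; the gripper's body (76 mm by 85 mm) begins 54 mm behind the grasp point. The pads swing forward as they close: fully open they stand 13 mm farther back than shut.
Start: joints at [1.175, 0.423, 1.63, -0, 1.089, -0.019], TCP at [229.934, 581.15, 206.919] pointing down, gripper open.
Joint ranges: [-3, 3], [-0.9, 2.11], [0.09, 2.58], [-1.31, 4.45], [0.11, 2.69], [-2.54, 2.54]. Speed limits (rad/s): [2.39, 2.39, 3.01, 3.14, 3.14, 3.14].

INTERFACE

Orientations are given as a unit quaternion [x, y, z, w].
In Python, from cell import r gives the robot as it stands. The module is installed in compiled form; this text tells all that it offers.
- The arm moves only by the tool step_arm, never from a script. Its argument "steps" is a list of rows, each a list of 3 entries, a list of its own where there are three numbers: the shift along the tool's x, y, z as a fraction of full scale, then the turn, a rotation vector about the tool's x, y, z as a fraction of full scale, then the opening, from -1 (shut) to 1 (fully open). A call has 1 to 8 rows; each row is the pose to reach, as a shift and turn from the pose commanded when the call began, along the tool's axes at that moment; what a row does not reach only later rows make up. Full scale, the value 1, is 0.75 m for a shift and 120 degrees for a turn. A row lasts 1/8 s, in which the tool goes at most 62.5 mm and 10.7 degrees, less where a joint would pass 70% of its speed; a pose out of reach is approached as far as the arm can. A call with a number of a shift or a turn outside -1 to 1 is refused whole. A call with a gripper value outside its range is refused whole. The fingers move at their own pace and stop on an object; "newtons" is the grip in N (left out, the last holds). Time passes only in rows, so rows that repeat a pose let the fingers close. It gives the time, the measured TCP pose, the force, the opening and the grip force at its end, in the units of the state.
- r.get_obs(): the state, without advancing time (a new reading comes with each control period).
- r.read_camera(name): name is "scene" or "top" or "wrist"; returns (picture, depth): 400x640x3 uint8, red, green, blue; 400x640 float32, mm along the optical axis (not along the pixel's ray), 0 where there is no reading.
- r.camera_info(name): a dict with "intrinsics" (3x3 intrinsics, pixels), "cam_to_world" (4x4, takes a point from camera to world coordinates). Camera axes: x right, y up, looking along -z (the intrinsics and any distortion apply to the point x, -y, -z); pixel columns grow to the right and rows downward; lengths in mm; the calibration is good to about 2 mm. A picture is of the moment at which its call begins: read the wrist's pose just before it. camera_info takes no time and is no camera call; for the wrist camera it gives the pose at the moment of the call.
- r.finish_job(): hands the job in; it is judged then, once.
The state is a dict: "time_s": time; "joint_positions": joint angles; "dq": joint speeds; "tau": joint torques, N m; "eef_pos": TCP position; "eef_rot": TCP orientation; "force": force on the tool from outside, world axes, zero at the start; "moment": the same for the moment, N m; "opening": finger opening in mm; "finger_force": force on a finger pad.
Only numpy, scipy, OpenCV 4.12 (cv2) and the standard library are available. Lean on these libraries where they do the work, as an engineer would, in place of code of your own. Each camera call takes 0.05 s, during which the arm holds its last target. There are 200 camera calls.

## Working session

There is one attempt and no reset: what is moved stays moved. The work goes in short steps, Python scripts to look and compute and a tool call to move; the robot and the scene stay as the last step left them, time stands still between calls to the robot, and variables do not carry over. Pictures are saved under pics/ and viewed, at most 10 in all, crops included, and the job is handed in when it is done.

Besides the shell and the picture viewer there is one more tool, called after "Request:" as name(argument=value, ...), one argument or row to a line, values as JSON. step_arm: Moves the arm, as the interface text tells. Its arguments: {"type":"object","properties":{"steps":{"type":"array","items":{"type":"array"}},"newtons":{"type":"number"}},"required":["steps"]}

```bash
mkdir -p pics; python3 - <<'E'
from cell import r
import cv2,numpy as np
for n in("top","scene"):
    p,d=r.read_camera(n); np.savez(f"{n}.npz",p=p,d=d,K=r.camera_info(n)["intrinsics"],T=r.camera_info(n)["cam_to_world"])
    cv2.imwrite(f"pics/{n}.png",p[:,:,::-1]); print(n,r.camera_info(n))
o=r.get_obs();print(o)
E
```

```text
top {'intrinsics': array([[446.92190102,   0.        , 320.47155127],
       [  0.        , 446.92190102, 200.4919162 ],
       [  0.        ,   0.        ,   1.        ]]), 'cam_to_world': array([[-6.88630565e-03,  9.97672237e-01, -6.78430957e-02,
         4.88181656e+02],
       [-9.99866390e-01, -5.86386181e-03,  1.52583462e-02,
         3.41913062e+01],
       [ 1.48250059e-02,  6.79391049e-02,  9.97579319e-01,
         9.74540071e+02],
       [ 0.00000000e+00,  0.00000000e+00,  0.00000000e+00,
         1.00000000e+00]])}
scene {'intrinsics': array([[500.58240486,   0.        , 312.05849037],
       [  0.        , 500.58240486, 200.43007816],
       [  0.        ,   0.        ,   1.        ]]), 'cam_to_world': array([[ 8.60602441e-01,  3.86249239e-01, -3.31926143e-01,
         1.82888772e+02],
       [-5.09276881e-01,  6.51799749e-01, -5.61955644e-01,
        -6.03330187e+02],
       [-7.05563460e-04,  6.52662709e-01,  7.57648263e-01,
         9.50799028e+02],
       [ 0.00000000e+00,  0.00000000e+00,  0.00000000e+00,
         1.00000000e+00]])}
{'time_s': 0.1, 'joint_positions': array([ 1.17501701e+00,  4.23728077e-01,  1.63062374e+00, -8.09228021e-06,
        1.08856982e+00, -1.90067586e-02]), 'dq': array([-0.00022115, -0.00227624, -0.00343375,  0.00069371, -0.00082844,
        0.00034503]), 'tau': array([ 2.43639442e-05, -5.58424044e+01, -2.82444459e+01,  7.05539264e-05,
        2.97158331e-03, -1.37514160e-06]), 'eef_pos': array([229.73210242, 580.68677162, 206.24213411]), 'eef_rot': array([ 1.87272083e-01,  9.82307857e-01, -6.50990224e-04, -1.33318462e-04]), 'force': array([ 0.16904451, -0.16534872, -0.52693437]), 'moment': array([-0.01779436, -0.01947848,  0.02144703]), 'finger_force': 0.0, 'opening': 85.36978495567894}
```

View pics/top.png

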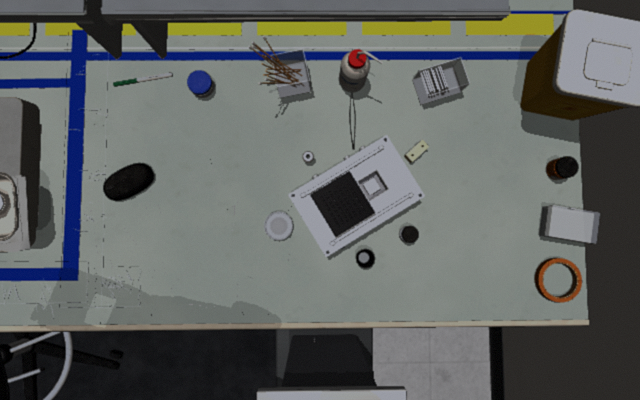

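View pics/scene.png

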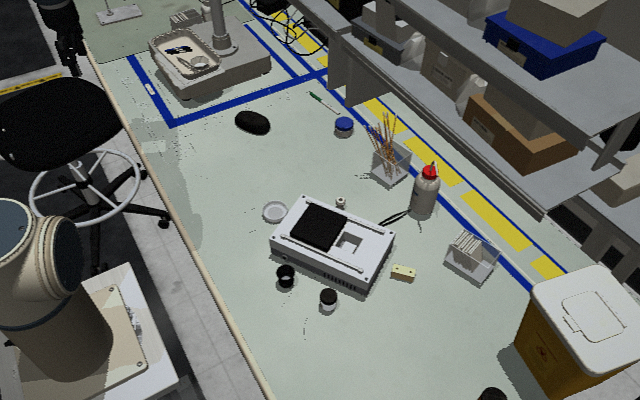

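The top view shows the console centred near (357,196), with the black hood at about (343,205) and the square well at (373,183). The dish is at (279,225), the collet at (308,157), the jar and loupe at (409,234) and (365,258), and part_c at (417,151). The scene view agrees. Next I'll measure the hood and the square well.

```bash
cat > h.py <<'E'
import numpy as np,cv2
def ray(K,T,uv,z):
    uv=np.atleast_2d(uv).astype(float)
    c=np.c_[(uv[:,0]-K[0,2])/K[0,0],-(uv[:,1]-K[1,2])/K[1,1],-np.ones(len(uv))]@T[:3,:3].T
    return T[:3,3]+c*((z-T[2,3])/c[:,2])[:,None]
E
python3 - <<'E'
from h import *
for n,box in(("top",(270,120,440,270)),("scene",(262,190,400,300))):
    f=np.load(n+".npz");p,K,T=f["p"],f["K"],f["T"]
    x0,y0,x1,y1=box
    m=np.zeros(p.shape[:2],np.uint8);m[y0:y1,x0:x1]=(p[y0:y1,x0:x1].max(2)<60)*255
    c=max(cv2.findContours(cv2.morphologyEx(m,cv2.MORPH_OPEN,np.ones((5,5))),0,2)[0],key=cv2.contourArea)
    R=cv2.minAreaRect(ray(K,T,c[:,0,:],77.5)[:,:2].astype(np.float32));print(n,"hood",R,cv2.boxPoints(R).round(1).tolist())
    m[:]=0;m[y0:y1,x0:x1]=(p[y0:y1,x0:x1].min(2)>130+0)*255
    if n=="top":
        c=max(cv2.findContours(m,0,2)[0],key=cv2.contourArea)
        R=cv2.minAreaRect(ray(K,T,c[:,0,:],60)[:,:2].astype(np.float32));print("deck",R)
        P=T[:3,3]; d=f["d"]; print("z deck",[ (d[v,u]) for u,v in((343,205),(395,190))])
        i=cv2.resize(p[130:265,255:440],None,fx=4.3,fy=4.3,interpolation=cv2.INTER_CUBIC);cv2.imwrite("pics/topc.png",i[:,:,::-1])
E
```

```text
top hood ((543.4979858398438, -22.87061309814453), (99.57037353515625, 92.07220458984375), 30.897279739379883) [[477.1000061035156, -8.899999618530273], [524.4000244140625, -87.9000015258789], [609.9000244140625, -36.79999923706055], [562.5999755859375, 42.20000076293945]]
deck ((564.2619018554688, -67.91763305664062), (313.385498046875, 308.0001525878906), 89.53379821777344)
z deck [np.float32(898.8473), np.float32(919.8056)]
scene hood ((538.8286743164062, -26.65081024169922), (108.13824462890625, 98.24398040771484), 31.614585876464844) [[467.0, -13.199999809265137], [518.5, -96.80000305175781], [610.5999755859375, -40.099998474121094], [559.0999755859375, 43.5]]
```

View pics/topc.png

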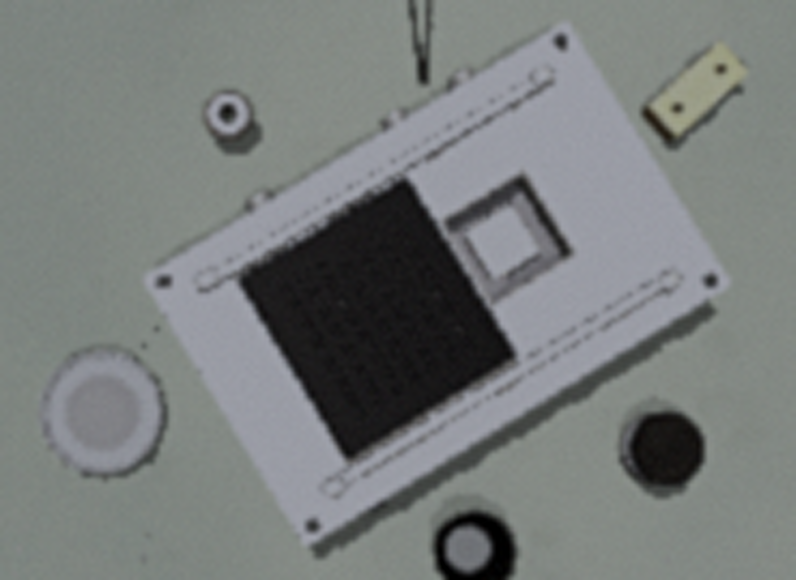

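The crop shows the deck corners at about (150,275), (565,25), (728,285) and (310,545), and the square well centred near (509,238). The hood just reaches that well's edge.

```bash
python3 - <<'E'
from h import *
from scipy.spatial.transform import Rotation as Ro
from cell import r
f=np.load("top.npz");K,T=f["K"],f["T"]
q=np.array([(150,275),(565,25),(728,285),(310,545)])/4.3+[255,130]-.4
P=ray(K,T,q,60)[:,:2]
print("corners",P.round(1).tolist(),"sides",np.linalg.norm(np.roll(P,-1,0)-P,axis=1))
for a,b in((0,1),(3,2)): print("yaw",np.degrees(np.arctan2(*(P[b]-P[a])*[1,1])) , np.degrees(np.arctan2((P[b]-P[a])[0],-(P[b]-P[a])[1])))
C=P.mean(0);y=np.radians(30.9);ex=np.array([np.cos(y),np.sin(y)]);ey=np.array([-ex[1],ex[0]])
h=np.array([543.5,-22.9])
print("C",C,"hood in console",(h-C)@ex,(h-C)@ey)
s=ray(K,T,np.array([[509,238]])/4.3+[255,130]-.4,60)[0,:2];print("sq",(s-C)@ex,(s-C)@ey)
R=Ro.from_quat(r.get_obs()["eef_rot"]).as_matrix();print(R.round(3))
print("tool x,y yaw",[np.degrees(np.arctan2(R[1,i],R[0,i])) for i in(0,1)])
E
```

```text
corners [[565.0, 83.7], [685.0, -116.8], [558.6, -192.9], [436.4, 8.3]] sides [233.6421315  147.52920077 235.46882605 149.04677239]
yaw 149.09625747106776 30.90374252893226
yaw 148.72843538763433 31.27156461236567
C [561.27442165 -54.42964642] hood in console 0.9401666573262935 36.18238183086563
sq 0.3130864895730553 -39.50404309260415
[[-0.93   0.368 -0.001]
 [ 0.368  0.93  -0.001]
 [ 0.    -0.001 -1.   ]]
tool x,y yaw [np.float64(158.4127370662219), np.float64(68.41273844395808)]
```

Console: centre (561,-54), yaw 31°, hood about 4 mm open. I'll go above the left end with the fingers shut and the tool y axis along console x.

Request:
step_arm(
  steps=[
    [[-0.608,-0.537,0],[0,0,0.312],-1],
    [[-0.608,-0.537,0],[0,0,0.312],-1],
    [[-0.608,-0.537,0],[0,0,0.312],-1],
    [[-0.608,-0.537,0],[0,0,0.312],-1],
    [[-0.608,-0.537,0],[0,0,0.312],-1],
    [[-0.608,-0.537,0],[0,0,0.312],-1],
    [[-0.608,-0.537,0],[0,0,0.312],-1],
    [[-0.608,-0.537,0],[0,0,0.312],-1],
  ],
)

```text
time_s: 1.1
eef_pos: [457.1, 133.6, 206.9]
eef_rot: [0.493, 0.87, 0.0, 0.0]
force: [0.4, 1.6, 0.4]
opening: 0.3
finger_force: 0.0
```

```bash
cat >> h.py <<'E'
from scipy.spatial.transform import Rotation as Ro
C=np.array([561.3,-54.4]);Y=np.radians(31.);ex=np.array([np.cos(Y),np.sin(Y)]);ey=np.array([-ex[1],ex[0]])
def delta(o,cx,cy,z):
    R=Ro.from_quat(o["eef_rot"]);p=o["eef_pos"]
    t=np.r_[C+cx*ex+cy*ey,z]
    W=Ro.from_matrix(np.c_[np.r_[-ey,0],np.r_[ex,0],[0,0,-1]])if True else 0
    W2=Ro.from_matrix(np.c_[np.r_[ey,0],np.r_[ex,0],[0,0,-1]])
    W=W2 if np.linalg.det(np.c_[np.r_[ey,0],np.r_[ex,0],[0,0,-1]])>0 else W
    q=p[:2]-C
    print("t",o["time_s"],"console",(q@ex).round(1),(q@ey).round(1),p[2].round(1),"F",o["force"].round(1),"open",round(o["opening"],1))
    print("shift",((R.inv().apply(t-p))/750).round(4),"turn",((R.inv()*W).as_rotvec()/np.radians(120)).round(4))
E
python3 -c "
from h import *
from cell import r
delta(r.get_obs(),0,108,130)"
```

```text
Traceback (most recent call last):
  File "h.py", line 11, in delta
    W=Ro.from_matrix(np.c_[np.r_[-ey,0],np.r_[ex,0],[0,0,-1]])if True else 0
      ~~~~~~~~~~~~~~^^^^^^^^^^^^^^^^^^^^^^^^^^^^^^^^^^^^^^^^^^
  File "scipy/spatial/transform/_rotation.pyx", line 1143, in scipy.spatial.transform._rotation.Rotation.from_matrix
ValueError: Non-positive determinant (left-handed or null coordinate frame) in rotation matrix 0: [[ 0.51503807  0.8571673   0.        ]
 [-0.8571673   0.51503807  0.        ]
 [ 0.          0.         -1.        ]].
```

```bash
sed -i '/if True else 0/d;/W=W2 if/d;s/W2=/W=/' h.py
cat > s.py <<'E'
import sys
from h import *
from cell import r
delta(r.get_obs(),*map(float,sys.argv[1:4]))
E
python3 s.py 0 108 130
```

```text
t 1.1 console 7.5 214.8 206.9 F [0.4 1.6 0.4] open 0.3
shift [-0.1423 -0.01    0.1026] turn [ 0.0001 -0.     -0.0002]
```

Request:
step_arm(
  steps=[
    [[-0.142,-0.01,0.1],[0,0,0],-1],
    [[-0.142,-0.01,0.1],[0,0,0],-1],
    [[-0.142,-0.01,0.1],[0,0,0],-1],
    [[-0.142,-0.01,0.1],[0,0,0],-1],
  ],
)

```text
time_s: 1.6
eef_pos: [504.6, 40.2, 131.6]
eef_rot: [0.493, 0.87, -0.0, -0.001]
force: [0.1, 0.6, 0.1]
opening: 0.0
finger_force: 0.0
```

```bash
python3 s.py 0 108 69.5; python3 - <<'E'
from h import *
from cell import r
i=r.camera_info("wrist");p,d=r.read_camera("wrist");np.savez("w1.npz",p=p,d=d,K=i["intrinsics"],T=i["cam_to_world"])
cv2.imwrite("pics/w1.png",p[:,:,::-1])
E
```

```text
t 1.6 console 0.1 110.3 131.6 F [0.1 0.6 0.1] open 0.0
shift [-0.0031 -0.      0.0827] turn [-0.0005 -0.0004 -0.0008]
```

View pics/w1.png

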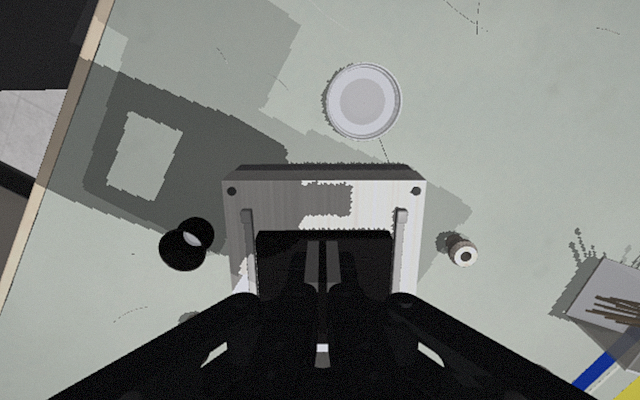

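The wrist view shows the deck's left end edge (corners about (222,180) and (425,180)) and the hood's left top edge from (257,231) to (392,231). The fingers hang in front of the hood. I'll check these against the map.

```bash
python3 - <<'E'
from h import *
f=np.load("w1.npz")
for n,q,z in(("deck corners",[(222,180),(425,180)],60),("hood edge",[(257,231),(392,231)],77.5)):
    P=ray(f["K"],f["T"],q,z)[:,:2]-C;print(n,np.c_[P@ex,P@ey].round(1).tolist())
E
```

```text
deck corners [[-72.0, 120.9], [75.6, 120.6]]
hood edge [[-45.3, 88.3], [50.2, 88.1]]
```

Consistent to about 2 mm. Now descend and push open to console y ≈ 18 (hood left face at 7 plus a pad half-width of 11).

Request:
step_arm(
  steps=[
    [[-0.002,0.001,0.083],[0,0,0],-1],
    [[-0.002,0.001,0.083],[0,0,0],-1],
    [[-0.002,0.001,0.083],[0,0,0],-1],
    [[-0.03,0.001,0.083],[0,0,0],-1],
    [[-0.045,0.001,0.083],[0,0,0],-1],
    [[-0.06,0.001,0.083],[0,0,0],-1],
    [[-0.075,0.001,0.083],[0,0,0],-1],
    [[-0.075,0.001,0.083],[0,0,0],-1],
  ],
)

```text
time_s: 2.65
eef_pos: [535.1, -8.4, 69.7]
eef_rot: [0.493, 0.87, 0.0, 0.0]
force: [-0.4, -0.4, 0.1]
opening: -0.1
finger_force: 0.0
```

```bash
python3 s.py 1 18 69.5
```

```text
t 2.65 console 1.2 52.9 69.7 F [-0.4 -0.4  0.1] open -0.1
shift [-0.0466 -0.0002  0.0003] turn [ 0.0001  0.0001 -0.0009]
```

Request:
step_arm(
  steps=[
    [[-0.012,0,0],[0,0,0],-1],
    [[-0.024,0,0],[0,0,0],-1],
    [[-0.036,0,0],[0,0,0],-1],
    [[-0.044,0,0],[0,0,0],-1],
    [[-0.047,0,0],[0,0,0],-1],
    [[-0.047,0,0],[0,0,0],-1],
  ],
)

```text
time_s: 3.4
eef_pos: [552.7, -37.8, 69.6]
eef_rot: [0.493, 0.87, -0.0, -0.0]
force: [0.3, 1.5, 0.5]
opening: -0.1
finger_force: 0.0
```

```bash
python3 s.py 1 40 100; python3 - <<'E'
from h import *
from cell import r
p,d=r.read_camera("top")
cv2.imwrite("pics/top2.png",cv2.resize(p[130:265,255:440],None,fx=4.3,fy=4.3,interpolation=cv2.INTER_CUBIC)[:,:,::-1])
E
```

```text
t 3.4 console 1.1 18.7 69.6 F [0.3 1.5 0.5] open -0.1
shift [ 0.0284 -0.0002 -0.0405] turn [-0.0001 -0.0001 -0.0003]
```

View pics/top2.png

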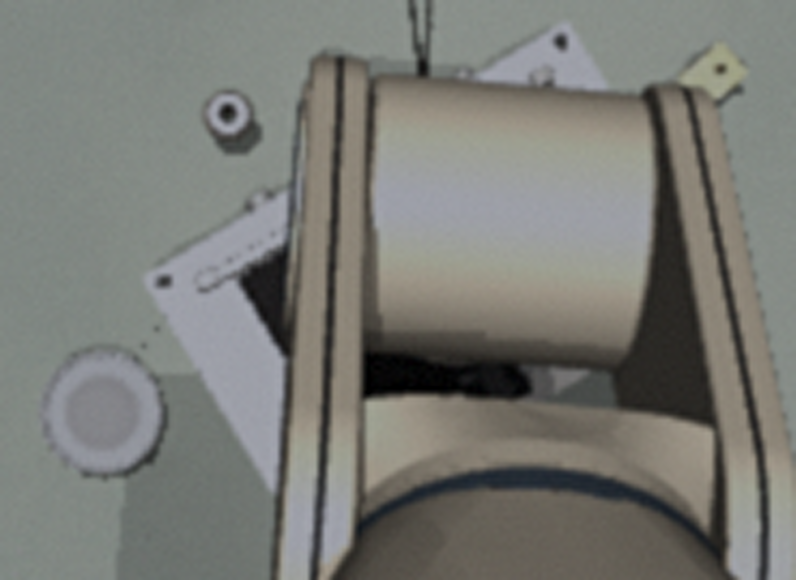

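Unexpected: the hood's far corner still shows dark at (245,280), its home place. I'll look with the wrist camera.

```bash
python3 - <<'E'
from h import *
from cell import r
i=r.camera_info("wrist");p,d=r.read_camera("wrist");np.savez("w2.npz",p=p,d=d,K=i["intrinsics"],T=i["cam_to_world"])
q,_=r.read_camera("scene");q=q[150:310,230:430]
cv2.imwrite("pics/w2.png",np.vstack([p[:,:,::-1][100:],cv2.resize(q,(640,512))[150:450,:,::-1]]))
E
```

```text
(no output)
```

View pics/w2.png

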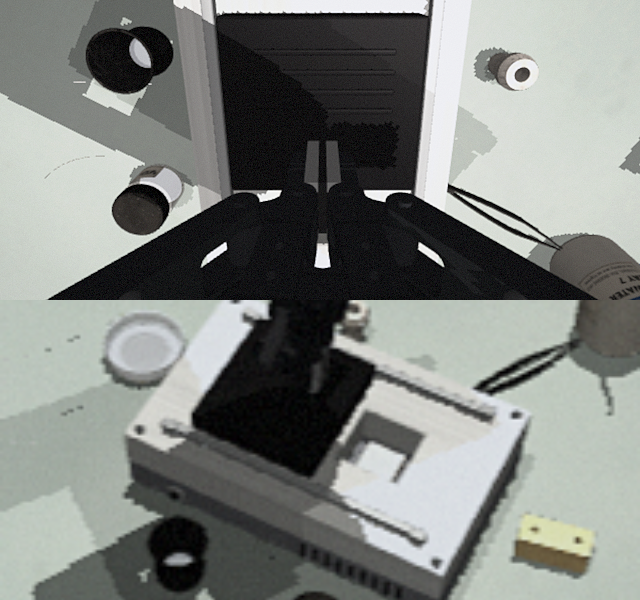

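The fingers are hovering over the hood without touching, with a visible gap to their shadow. So the real tip height differs from the reported TCP. I'll measure both from depth.

```bash
python3 - <<'E'
from h import *
def pt(f,u,v,zz=None):
    K,T=f["K"],f["T"];d=f["d"][v,u]
    return (T@np.r_[(u-K[0,2])/K[0,0]*d,-(v-K[1,2])/K[1,1]*d,-d,1])[:3]
for n,L in(("w1.npz",[(312,245),(332,245),(312,262),(240,190),(410,190),(280,240),(370,100),(450,150)]),("w2.npz",[(313,243),(332,243),(313,260),(332,260),(260,150),(400,150),(203,150),(450,130),(520,60+0)])):
    f=np.load(n);print(n)
    for u,v in L:
        p=pt(f,u,v);q=p[:2]-C;print((u,v),"d",f["d"][v,u],"cons",(q@ex).round(1),(q@ey).round(1),"z",p[2].round(1))
f=np.load("top.npz")
for u,v in((343,205),(395,190),(310,205),(250,250),(300,180),(420,260)):
    print("top",(u,v),pt(f,u,v).round(1))
f=np.load("scene.npz")
for u,v in((315,228),(375,248),(295,205),(230,220),(420,320)):
    print("scene",(u,v),pt(f,u,v).round(1))
E
```

```text
w1.npz
(312, 245) d 147.93625 cons -3.6 120.6 z 163.5
(332, 245) d 148.78831 cons 5.2 120.2 z 162.8
(312, 262) d 134.96492 cons -3.2 120.0 z 177.3
(240, 190) d 250.24995 cons -59.8 112.8 z 58.6
(410, 190) d 249.98434 cons 65.6 112.6 z 58.8
(280, 240) d 243.10658 cons -29.5 80.8 z 76.4
(370, 100) d 272.68048 cons 39.4 174.8 z 15.0
(450, 150) d 300.22394 cons 114.1 131.1 z 0.0
w2.npz
(313, 243) d 150.70477 cons -2.3 28.7 z 98.8
(332, 243) d 150.05888 cons 6.2 29.0 z 99.4
(313, 260) d 135.3928 cons -1.9 29.1 z 114.8
(332, 260) d 135.5278 cons 5.7 29.1 z 114.6
(260, 150) d 160.19157 cons -27.5 66.3 z 76.7
(400, 150) d 161.45538 cons 38.9 66.0 z 75.5
(203, 150) d 178.27103 cons -60.8 62.9 z 58.8
(450, 130) d 175.11415 cons 67.9 73.2 z 58.8
(520, 60) d 220.21921 cons 130.5 110.5 z -0.6
top (343, 205) [539.8 -24.8  77.9]
top (395, 190) [ 571.1 -133.3   60.7]
top (310, 205) [541.3  41.7  59. ]
top (250, 250) [447.9 172.8  -1.6]
top (300, 180) [5.997e+02 6.380e+01 3.000e-01]
top (420, 260) [ 423.4 -196.9   -3. ]
scene (315, 228) [529.5 -29.   79.5]
scene (375, 248) [ 621.4 -129.4   59.7]
scene (295, 205) [531.   64.   62.1]
scene (230, 220) [396.2 149.1   0.4]
scene (420, 320) [ 625.  -295.1    0.9]
```

```bash
python3 - <<'E'
from h import *
f=np.load("w2.npz");K,T=f["K"],f["T"]
for u in(314,330):
  for v in range(196,262,4):
    d=f["d"][v,u];p=(T@np.r_[(u-K[0,2])/K[0,0]*d,-(v-K[1,2])/K[1,1]*d,-d,1])[:3];q=p[:2]-C
    print(u,v,(q@ey).round(1),p[2].round(1),end=" | ")
  print()
E
```

```text
314 196 43.5 77.1 | 314 200 41.3 76.9 | 314 204 38.7 75.5 | 314 208 36.9 76.3 | 314 212 35.3 77.8 | 314 216 32.8 76.8 | 314 220 30.3 76.1 | 314 224 28.2 76.2 | 314 228 26.0 76.4 | 314 232 24.4 77.7 | 314 236 21.8 76.8 | 314 240 19.4 76.6 | 314 244 28.4 99.1 | 314 248 28.0 102.2 | 314 252 28.8 107.4 | 314 256 28.9 110.9 | 314 260 28.0 112.8 | 
330 196 43.5 77.2 | 330 200 41.3 76.8 | 330 204 38.9 76.1 | 330 208 37.1 76.9 | 330 212 34.5 75.6 | 330 216 32.5 76.2 | 330 220 30.3 76.2 | 330 224 28.1 76.0 | 330 228 26.5 77.6 | 330 232 24.3 77.4 | 330 236 21.9 77.1 | 330 240 19.1 76.0 | 330 244 28.8 99.9 | 330 248 28.5 103.2 | 330 252 28.5 106.9 | 330 256 28.7 110.7 | 330 260 29.1 114.7 |
```

```bash
python3 - <<'E'
from h import *
f=np.load("scene.npz")
for z in(70,78,85,90,97,105):
    q=ray(f["K"],f["T"],[(329.4,226.6)],z)[0,:2]-C;print(z,(q@ex).round(1),(q@ey).round(1))
E
```

```text
70 10.9 15.2
78 5.3 12.6
85 0.4 10.3
90 -3.1 8.6
97 -8.0 6.3
105 -13.6 3.7
```

Both views put the true fingertip about 20–28 mm above the reported TCP. The fingers passed over the hood and nothing moved. I'll go back over the left end and find the deck by touch.

Request:
step_arm(
  steps=[
    [[0.119,0,0],[0,0,0],-1],
    [[0.119,0,0],[0,0,0],-1],
    [[0.119,0,0.014],[0,0,0],-1],
    [[0.119,0,0.02],[0,0,0],-1],
    [[0.119,0,0.024],[0,0,0],-1],
    [[0.119,0,0.028],[0,0,0],-1],
    [[0.119,0,0.028],[0,0,0],-1],
  ],
)

```text
time_s: 4.42
eef_pos: [506.9, 38.4, 48.4]
eef_rot: [0.493, 0.87, -0.0, -0.0]
force: [-0.2, 0.0, -0.7]
opening: -0.4
finger_force: 0.0
```

```bash
python3 s.py 1 108 40;  python3 - <<'E'
from h import *
from cell import r
i=r.camera_info("wrist");p,d=r.read_camera("wrist");K,T=i["intrinsics"],i["cam_to_world"]
for u in(314,330):
  for v in range(232,262,3):
    D=d[v,u];q=(T@np.r_[(u-K[0,2])/K[0,0]*D,-(v-K[1,2])/K[1,1]*D,-D,1])[:3];print(v,((q[:2]-C)@ey).round(1),q[2].round(1),end=" | ")
  print()
E
```

```text
t 4.425 console 1.1 107.5 48.4 F [-0.2  0.  -0.7] open -0.4
shift [ 0.0006 -0.0001  0.0112] turn [-0.0002 -0.0001 -0.0006]
232 114.4 59.3 | 235 112.6 58.9 | 238 111.3 59.5 | 241 116.6 73.9 | 244 117.7 79.0 | 247 117.7 81.9 | 250 117.1 83.5 | 253 117.5 86.9 | 256 118.0 90.4 | 259 117.6 92.2 | 
232 114.1 58.7 | 235 112.3 58.2 | 238 111.0 58.9 | 241 117.8 76.3 | 244 117.2 78.0 | 247 118.2 82.8 | 250 117.5 84.3 | 253 117.7 87.3 | 256 117.6 89.7 | 259 185.2 214.1 |
```

Tip = reported + 26. I'll descend 7 mm more (tip about 67) and push.

Request:
step_arm(
  steps=[
    [[0,0,0.009],[0,0,0],-1],
    [[0,0,0.009],[0,0,0],-1],
    [[-0.01,0,0.009],[0,0,0],-1],
    [[-0.02,0,0.009],[0,0,0],-1],
    [[-0.03,0,0.009],[0,0,0],-1],
    [[-0.04,0,0.009],[0,0,0],-1],
    [[-0.05,0,0.009],[0,0,0],-1],
  ],
)

```text
time_s: 5.35
eef_pos: [526.5, 6.3, 42.0]
eef_rot: [0.493, 0.87, 0.0, 0.0]
force: [-1.1, 4.4, 1.4]
opening: 0.0
finger_force: 2.0
```

```bash
python3 s.py 1 18 41.5
```

```text
t 5.35 console 1.4 69.9 42.0 F [-1.1  4.4  1.4] open 0.0
shift [-0.0693 -0.0005  0.0007] turn [ 0.0002 -0.     -0.0003]
```

Pushing force is about 4.5 N along +y, which fits the hood moving. Continue to the stop.

Request:
step_arm(
  steps=[
    [[-0.012,0,0],[0,0,0],-1],
    [[-0.024,0,0],[0,0,0],-1],
    [[-0.036,0,0],[0,0,0],-1],
    [[-0.048,0,0],[0,0,0],-1],
    [[-0.06,0,0],[0,0,0],-1],
    [[-0.067,0,0],[0,0,0],-1],
    [[-0.067,0,0],[0,0,0],-1],
  ],
)

```text
time_s: 6.22
eef_pos: [551.9, -37.2, 41.7]
eef_rot: [0.493, 0.87, -0.0, -0.0]
force: [-1.0, 0.0, 0.6]
opening: 0.3
finger_force: 0.0
```

```bash
python3 s.py 1 18 41.5
```

```text
t 6.225 console 0.8 19.6 41.7 F [-1.   0.   0.6] open 0.3
shift [-0.0021  0.0003  0.0003] turn [-0.0003  0.0002 -0.0003]
```

Request:
step_arm(
  steps=[
    [[-0.003,0,0],[0,0,0],-1],
    [[-0.005,0,0],[0,0,0],-1],
    [[-0.005,0,0],[0,0,0],-1],
  ],
)

```text
time_s: 6.6
eef_pos: [551.8, -37.7, 41.6]
eef_rot: [0.493, 0.87, 0.0, -0.002]
force: [-4.0, 13.0, 5.7]
opening: -0.2
finger_force: 6.9
```

```bash
python3 s.py 1 40 90;  python3 - <<'E'
from h import *
from cell import r
p,d=r.read_camera("scene")
cv2.imwrite("pics/s3.png",cv2.resize(p[160:300,250:420],(765,594)[:2],interpolation=cv2.INTER_CUBIC)[:,:,::-1])
E
```

```text
t 6.6 console 0.5 19.2 41.6 F [-4.  13.   5.7] open -0.2
shift [ 0.028   0.0005 -0.0644] turn [-0.001  -0.002  -0.0004]
```

View pics/s3.png

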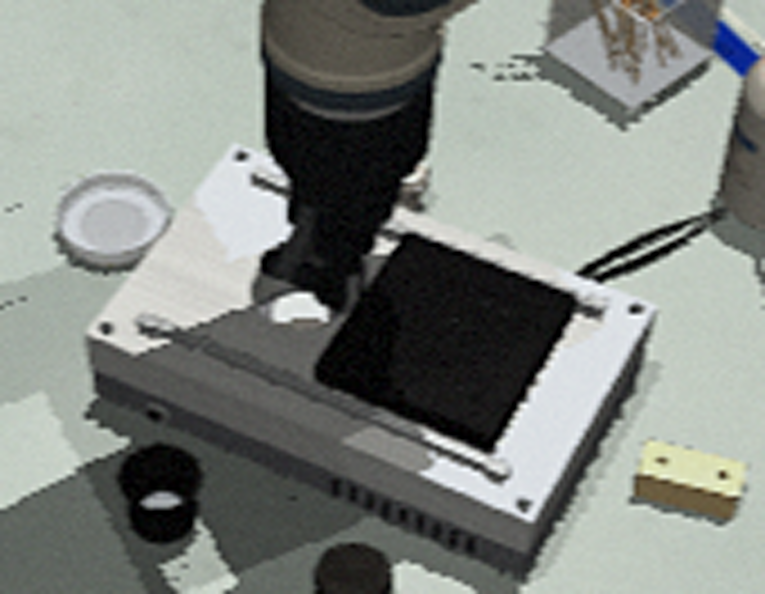

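The hood is against its stop (15 N reaction), and the white round key shows in the well at (300,305). Move over the well centre, then descend to just above the key.

Request:
step_arm(
  steps=[
    [[0.031,0.001,0],[0,0,0],-1],
    [[0.031,0.001,0],[0,0,0],-1],
    [[0.031,0.001,0],[0,0,0],-1],
    [[0.031,0.001,0.015],[0,0,0],-1],
    [[0.031,0.001,0.028],[0,0,0],-1],
    [[0.031,0.001,0.028],[0,0,0],-1],
  ],
)

```text
time_s: 7.4
eef_pos: [541.6, -19.6, 19.6]
eef_rot: [0.493, 0.87, -0.001, -0.001]
force: [1.0, 0.2, -0.1]
opening: 0.3
finger_force: 0.0
```

```bash
python3 s.py 1 42 8
```

```text
t 7.4 console 1.1 40.0 19.6 F [ 1.   0.2 -0.1] open 0.3
shift [ 0.0026 -0.0001  0.0155] turn [-0.0009 -0.0006 -0.0004]
```

In the well with no side force. Press down slowly.

Request:
step_arm(
  steps=[
    [[0.002,0,0.004],[0,0,0],-1],
    [[0.002,0,0.008],[0,0,0],-1],
    [[0.002,0,0.011],[0,0,0],-1],
    [[0.002,0,0.011],[0,0,0],-1],
  ],
)

```text
time_s: 7.9
eef_pos: [541.8, -18.0, 12.8]
eef_rot: [0.493, 0.87, 0.0, 0.0]
force: [-1.1, 1.4, 4.6]
opening: 0.1
finger_force: 1.9
```

```bash
python3 s.py 1 42 6
```

```text
t 7.9 console 2.0 41.2 12.8 F [-1.1  1.4  4.6] open 0.1
shift [ 0.0011 -0.0014  0.0091] turn [ 0.      0.     -0.0002]
```

Request:
step_arm(
  steps=[
    [[0,0,0.003],[0,0,0],-1],
    [[0,0,0.006],[0,0,0],-1],
    [[0,0,0.006],[0,0,0],-1],
  ],
)

```text
time_s: 8.28
eef_pos: [541.9, -18.0, 9.5]
eef_rot: [0.493, 0.87, 0.0, 0.0]
force: [-5.3, 1.1, 19.7]
opening: 0.3
finger_force: 9.7
```

About 20 N with no further travel, so the key is at its stop (tip about 35, key bottom 34). Hold briefly, then rise to clear the hood.

Request:
step_arm(
  steps=[
    [[0,0,0.001],[0,0,0],-1],
    [[0,0,0.001],[0,0,0],-1],
    [[0,0,-0.05],[0,0,0],-1],
    [[0,0,-0.11],[0,0,0],-1],
    [[0,0,-0.11],[0,0,0],-1],
  ],
)

```text
time_s: 8.9
eef_pos: [544.5, -18.3, 93.7]
eef_rot: [0.493, 0.87, 0.001, 0.003]
force: [0.7, -0.1, -0.3]
opening: 0.0
finger_force: 0.0
```

```bash
python3 s.py 1 -112 90; python3 - <<'E'
from h import *
from cell import r
p,d=r.read_camera("scene")
cv2.imwrite("pics/s4.png",cv2.resize(p[160:300,250:420],(765,594)[:2],interpolation=cv2.INTER_CUBIC)[:,:,::-1])
E
```

```text
t 8.9 console 4.2 39.6 93.7 F [ 0.7 -0.1 -0.3] open 0.0
shift [-0.2021 -0.0042  0.0057] turn [ 0.0027  0.0019 -0.0002]
```

View pics/s4.png

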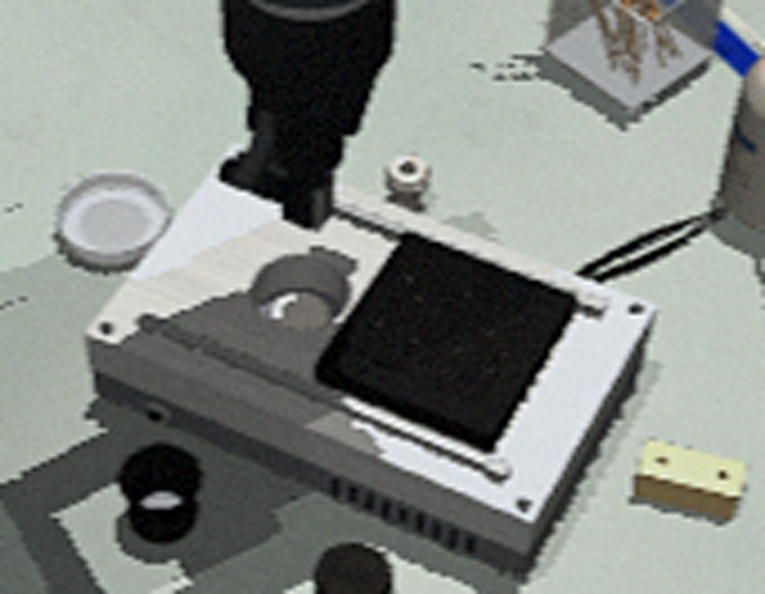

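The well is open, the key is up, and the hood is at its far stop. Cross over the hood and come down at its right end.

Request:
step_arm(
  steps=[
    [[-0.201,-0.003,0],[0,0,0],-1],
    [[-0.201,-0.003,0],[0,0,0],-1],
    [[-0.201,-0.003,0],[0,0,0],-1],
    [[-0.201,-0.003,0],[0,0,0],-1],
    [[-0.201,-0.003,0],[0,0,0],-1],
  ],
)

```text
time_s: 9.57
eef_pos: [615.9, -147.6, 89.2]
eef_rot: [0.493, 0.87, -0.0, -0.001]
force: [1.0, 0.2, 0.8]
opening: -0.3
finger_force: 0.0
```

```bash
python3 s.py 1 -110 42
```

```text
t 9.575 console -1.2 -108.0 89.2 F [1.  0.2 0.8] open -0.3
shift [-0.0028  0.003   0.0629] turn [-0.0009 -0.0011 -0.0002]
```

Request:
step_arm(
  steps=[
    [[-0.003,0.002,0.03],[0,0,0],-1],
    [[-0.003,0.002,0.063],[0,0,0],-1],
    [[-0.003,0.002,0.063],[0,0,0],-1],
    [[0.01,0.002,0.063],[0,0,0],-1],
    [[0.022,0.002,0.063],[0,0,0],-1],
    [[0.034,0.002,0.063],[0,0,0],-1],
    [[0.046,0.002,0.063],[0,0,0],-1],
  ],
)

```text
time_s: 10.45
eef_pos: [601.4, -117.9, 44.1]
eef_rot: [0.493, 0.87, 0.0, 0.001]
force: [3.2, -3.1, -1.6]
opening: -0.1
finger_force: 2.0
```

```bash
python3 s.py 1 -18 42
```

```text
t 10.45 console 1.6 -75.1 44.1 F [ 3.2 -3.1 -1.6] open -0.1
shift [ 0.0761 -0.0009  0.0026] turn [ 0.0006  0.0007 -0.0002]
```

Request:
step_arm(
  steps=[
    [[0.014,0,0.001],[0,0,0],-1],
    [[0.028,0,0.001],[0,0,0],-1],
    [[0.042,0,0.001],[0,0,0],-1],
    [[0.054,0,0.001],[0,0,0],-1],
    [[0.066,0,0.001],[0,0,0],-1],
    [[0.073,0,0.001],[0,0,0],-1],
    [[0.073,0,0.001],[0,0,0],-1],
  ],
)

```text
time_s: 11.32
eef_pos: [571.5, -70.5, 42.2]
eef_rot: [0.492, 0.87, -0.0, -0.001]
force: [1.2, 0.5, 0.5]
opening: 0.0
finger_force: 0.0
```

```bash
python3 s.py 1 -16 42
```

```text
t 11.325 console 0.5 -19.0 42.2 F [1.2 0.5 0.5] open 0.0
shift [0.004  0.0007 0.0002] turn [-0.0008 -0.0009 -0.0001]
```

Request:
step_arm(
  steps=[
    [[0.004,0,0],[0,0,0],-1],
    [[0.006,0,0],[0,0,0],-1],
    [[0.006,0,0],[0,0,0],-1],
  ],
)

```text
time_s: 11.7
eef_pos: [570.3, -68.3, 42.2]
eef_rot: [0.493, 0.87, -0.001, 0.0]
force: [2.8, -7.5, -2.3]
opening: 0.4
finger_force: 3.7
```

Request:
step_arm(
  steps=[
    [[0.003,0,0],[0,0,0],-1],
    [[0.003,0,0],[0,0,0],-1],
  ],
)

```text
time_s: 11.95
eef_pos: [570.4, -68.2, 42.4]
eef_rot: [0.492, 0.87, -0.001, 0.002]
force: [5.0, -17.1, -7.4]
opening: -0.0
finger_force: 8.5
```

The hood is at its home stop: no more travel, and force rising to 18 N. Back off, rise and check.

Request:
step_arm(
  steps=[
    [[-0.012,0,0],[0,0,0],-1],
    [[-0.012,0,0],[0,0,0],-1],
    [[-0.012,0,-0.08],[0,0,0],-1],
    [[-0.012,0,-0.16],[0,0,0],-1],
    [[-0.012,0,-0.2],[0,0,0],-1],
    [[-0.012,0,-0.2],[0,0,0],-1],
    [[-0.012,0,-0.2],[0,0,0],-1],
  ],
)

```text
time_s: 12.82
eef_pos: [572.9, -72.6, 191.6]
eef_rot: [0.493, 0.87, -0.0, -0.001]
force: [0.9, -0.0, 0.4]
opening: 0.1
finger_force: 0.0
```

```bash
python3 - <<'E'
from h import *
from cell import r
p,d=r.read_camera("scene")
cv2.imwrite("pics/s5.png",cv2.resize(p[160:300,250:420],(765,594)[:2],interpolation=cv2.INTER_CUBIC)[:,:,::-1])
E
```

```text
(no output)
```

View pics/s5.png

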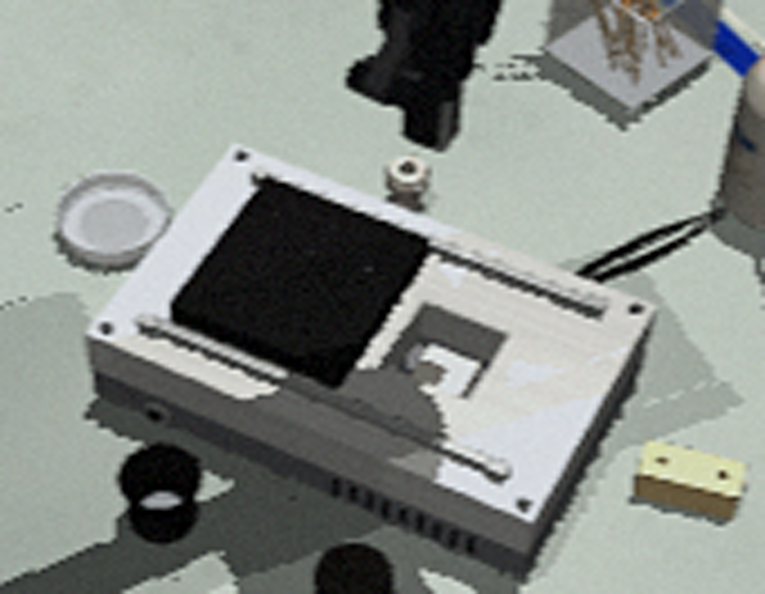

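The hood is home, the square well is untouched, the bystanders are in place and the arm is clear.

```bash
python3 -c "
from cell import r
print(r.finish_job())"
```

```text
the job is handed in; nothing more can be done
None
```

I opened the hood to its stop, pressed the round key until the force showed it was fully in, and pushed the hood home again; in the last view the square key and bystanders look undisturbed, and the job is handed in (no verdict was returned).

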